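# Load the vial shaker, shut its hood and hold the run paddle

### The arm

A 6-joint arm with a two-finger parallel gripper is mounted at the origin on a cart in front of the work surface, level with it; the furniture and walls round the work are solid. World frame = base frame: x ahead of the robot, y to its left, z up, the work surface at z = 0. Lengths are in m, angles in rad, forces in N, time in s.
With the tool pointing down it reaches from about 0.325 to 0.775 m from the base axis. Payload 5.5 kg.
Tool frame: the origin (TCP) lies at the very end of the fingers, on their centre line; the grasp point (between the pads) lies behind it (robot.grip_depth is the z of the grasp point in the tool frame, in m); z points along the fingers, y is the line along which they close (so a half turn about z gives the same grasp; the last joint's range is limited). The gripper opens to 88 mm and grips with 3 to 60 N. Pads are 20 mm wide; open, the fingers measure 115 mm over their backs; the gripper's body (75 mm by 178 mm) begins 61 mm behind the grasp point.
Start: joints at [-1.166, 0.091, 1.231, -0, 1.82, -0.057], TCP at [0.267, -0.537, 0.223] pointing down, gripper open.
Joint ranges: [-2.87, 2.87], [-0.86, 2.18], [0.17, 2.46], [-1.51, 4.65], [0.06, 2.69], [-2.65, 2.65]. Speed limits (rad/s): [2.57, 2.57, 3.01, 3.14, 3.14, 3.14].

### API

Orientations are given as a rotation vector (axis times angle).
In Python, from plant import robot, viewer, finder gives the robot as it stands. The module is installed in compiled form; this text tells all that it offers.
- The arm moves only by the tool move_arm, never from a script. Its argument "targets" is a list of rows, each an object of numbers: "dx", "dy", "dz": the shift along the world's x, y, z in units of 75 mm (1.0 is 75 mm); "ax", "ay", "az": the turn, a rotation vector about the world's x, y, z in units of 360 degrees (1.0 is 360 degrees); "claw": the closure, from -1 (fully open) to 1 (shut). A call has exactly 8 rows; each row shifts and turns the commanded pose from where the row before left it; what a row does not reach is not made up. A row lasts 1/12 s, in which the tool goes at most 41.7 mm and 7.16 degrees, less where a joint would pass 70% of its speed; a pose out of reach is approached as far as the arm can. A call with a number of a shift or a turn outside -1 to 1 is refused whole. A call with a gripper value outside its range is refused whole. The fingers move at their own pace and stop on an object; "newtons" is the grip in N (left out, the last holds). Time passes only in rows, so rows that do not move let the fingers close, or fill a call up. It gives the time, the measured TCP pose, the force, the opening and the grip force at its end, in the units of the state.
- robot.get_state(): the state, without advancing time (a new reading comes with each control period).
- viewer.capture(name): name is "side" or "top"; returns a dict with "image" (420x560x3 uint8, red, green, blue), "K" (3x3 intrinsics, pixels), "dist" ([k1, k2, p1, p2, k3] as OpenCV has them; the pictures are not rectified), "rvec" (rotation vector, rad) and "tvec" (3), from world to camera coordinates, as OpenCV has them. Camera axes: x right, y down, z forward; pixel columns grow to the right and rows downward; lengths in m; the calibration is good to about 2 mm. A picture is of the moment at which its call begins. There is no depth.
- robot.finish_job(): hands the job in; it is judged then, once.
Trained networks look in the newest picture that a camera, given by its name, has taken for a name from the list of things; names that differ only in an ending like _2 or _b are one class to them, and where a whole thing is asked for, a point or a joint stands for the part that bears it (a point fixed in the world has none). Each returns a list of dicts, best first, with "conf" (0 to 1); they miss things now and then, are a little off and sometimes report something else, mostly with a low value. They report only what shows in the picture. A call takes as long as a camera call.
- finder.cut_out(label, camera): "mask" (420x560 bool, what is visible of it) and "location" ([column, row] in pixels, amid what is visible of it).
The state is a dict: "time_s": time; "joints": joint angles; "dq": joint speeds; "joint_efforts": joint torques, N m; "tcp_pos": TCP position; "orientation": TCP orientation; "wrist_force": force on the tool from outside, world axes, zero at the start; "torque": the same for the moment, N m; "finger_gap": finger opening in m; "grasp_force": force on a finger pad.
Only numpy, scipy, OpenCV 4.12 (cv2) and the standard library are available. Lean on these libraries where they do the work, as an engineer would, in place of code of your own. Each camera call takes 0.05 s, during which the arm holds its last target. There are 200 camera calls.

### The job

Stand the loose capped vial in the empty well of the vial shaker, then swing the shaker's hood fully shut, and only then press the sprung paddle beside the hood with your fingers to about the middle of its travel (the shaker runs only there: never press it right to the bottom). Keep it there for two seconds or more and finish while still holding it there, not letting go; leave the dropper bottle and the beaker to the right of the shaker and the vial already in the shaker where they stand.

Things in the scene. Friction and masses are not known exactly. Their poses are not given: they have to be found in the camera images.
- shaker: Vial shaker, fixed low grey and white box 164 (x) x 208 (y) x 52 mm high; origin: centre of its underside; its front looks to its own -x, toward the robot (a dial sticks out 12 mm there). On the deck, 52 mm up: the hood, centred 30 mm to +y; the sprung paddle, centred 68 mm to -y; two wells under the hood, the one 60 mm to +y of the empty one holding a second vial.
- well (a point): The empty well: centre of its floor, 30 mm above the worktop, axes as the shaker's, on its middle line (y = 0), 5 mm in front of its centre. Round, 26.5 mm in diameter, 22 mm deep from the deck, mouth slightly chamfered. A seated vial stands 26 mm out of it. The hood's hinge line is 77 mm behind it (+x).
- vial: The loose vial: small round capped vial, 21 mm in diameter, 48 mm high, about 30 g, standing upright on the worktop right of the shaker; origin at the centre of its underside, z up. It stands in one of three places; the dropper bottle and the beaker stand in the other two.
- hood (a joint): Hood angle in rad: 0 is fully shut on the deck, starts standing open at 1.5 to 1.75, stop at 1.8. Stiff (0.12 N m of friction): it stays where it is left and must be pushed all the way shut, with 1 to 2 N at its front edge.
- hood_hinge (a point): Middle of the hood's hinge line, 52 mm above the worktop, along the shaker's y. When shut the hood is a grey cover 120 mm (x, forward of the hinge) x 120 mm (y) x 38 mm high, open below, walls 4 mm. When open it stands upright: its outer top face, 38 mm from the hinge, looks backward (+x).
- hood_tab (a point): Middle of the hood's black finger tab (16 mm long, 36 mm wide, 8 mm thick) on its front wall; on the hood it lies 127 mm forward of the hinge and 30 mm above it when shut. When the hood stands open the tab points up and is its highest part.
- paddle (a joint): Paddle angle in rad: 0 is free (up), 0.36 the bottom stop, sprung upward. Mid travel is 0.18; the shaker runs from 0.09 to 0.27, which is 6 to 18 mm of downward movement of the pad's middle, out of 24. Pushed straight down at the pad's middle it starts to move at 4 to 5 N and takes about 7 N at mid travel, 10 N at the bottom. Its hinge is 66 mm behind the pad, 64 mm above the worktop.
- pad_top (a point): Middle of the upper face of the rubber pad at the front end of the paddle; the height above the worktop is about 97 mm when free, 86 mm at mid travel and 74 mm at the bottom. It lies 60 mm in front of the paddle's hinge when free, 65 mm at mid travel.
- run_paddle: The paddle: steel bar 24 mm wide and 4 mm thick with a dark rubber pad, 30 mm long, 34 mm wide and 8 mm thick, on its front end; tipped up at the front by 0.36 rad when free. Origin in the middle of its hinge line, 45 mm behind the shaker's centre.
- second_vial: A vial like the loose one that already stands in the other well, 26 mm out of the deck; leave it there. Origin at the centre of its underside.
- dropper_bottle: Bystander: small bottle with a pointed dropper top, 32 mm in diameter, 98 mm high; origin at the centre of its underside.
- beaker: Bystander: clear open beaker near the front (another stands far back), 54 mm in diameter, 68 mm high; origin at the centre of its underside.

How it is judged:
On the way, in this order (a step that is already met when the one before it is completed fails the run):
1. the vial stands on the floor of the well, let go (horizontal distance between vial and well below 0.006 m and z of vial in the frame of well below 0.006 m and angle between vial's own z axis and vertical below 0.2 rad and contact force between the fingers and vial below 0.1 N), for 0.2 s.
2. the hood is fully shut over it (horizontal distance between vial and well below 0.006 m and z of vial in the frame of well below 0.006 m and angle between vial's own z axis and vertical below 0.2 rad and value of joint hood below 0.05 rad), for 0.2 s.
3. the paddle is held near mid travel by the fingers, hood shut, for 2 s (value of joint hood below 0.05 rad and value of joint paddle between 0.09 and 0.27 rad and contact force between the fingers and run_paddle above 1 N), for 2 s.
At the end, for the whole second after the job is handed in: The vial stands in the well (within 6 mm of its centre and floor, tilt under 0.2 rad), the hood is shut (under 0.05 rad), and the fingers still press the paddle's pad with more than 1 N at 0.09 to 0.27 rad of its 0.36 rad (all of step 3 and horizontal distance between vial and well below 0.006 m and z of vial in the frame of well below 0.006 m and angle between vial's own z axis and vertical below 0.2 rad); the arm keeps its last pose, push and grip.
It fails at once if the paddle is pressed to the bottom (over 0.335 rad) (value of joint paddle above 0.335 rad).
It fails at once if the paddle is pressed while the hood is open (value of joint paddle above 0.09 rad and value of joint hood above 0.1 rad).
It fails at once if the dropper bottle is knocked over or moved by more than 30 mm (distance of dropper_bottle from where it was at the start of the episode above 0.03 m or angle between dropper_bottle's own z axis and vertical above 0.6 rad).
It fails at once if the beaker is knocked over or moved by more than 30 mm (distance of beaker from where it was at the start of the episode above 0.03 m or angle between beaker's own z axis and vertical above 0.6 rad).
It fails at once if the second vial is knocked over or moved by more than 30 mm (distance of second_vial from where it was at the start of the episode above 0.03 m or angle between second_vial's own z axis and vertical above 0.6 rad).
It also fails if it takes over 54 s, if anything falls off the work surface, if the arm or the gripper's body presses on something with over 40 N, if the wrist force passes 120 N, or if a joint passes its speed limit or range.

## Working session

There is one attempt and no reset: what is moved stays moved. The work goes in short steps, Python scripts to look and compute and a tool call to move; the robot and the scene stay as the last step left them, time stands still between calls to the robot, and variables do not carry over. Pictures are saved under pics/ and viewed, at most 12 in all, crops included, and the job is handed in when it is done.

Besides the shell and the picture viewer there is one more tool, called after "Request:" as name([rows], argument=value, ...), one row to a line, values as JSON. move_arm: Moves the arm, as the interface text tells. Its arguments: {"type":"object","properties":{"targets":{"type":"array","items":{"type":"object","properties":{"dx":{"type":"number"},"dy":{"type":"number"},"dz":{"type":"number"},"ax":{"type":"number"},"ay":{"type":"number"},"az":{"type":"number"},"claw":{"type":"number"}}}},"newtons":{"type":"number"}},"required":["targets"]}

```bash
mkdir -p pics; cat > h.py <<'E'
import numpy as np, cv2
from plant import robot, viewer, finder
def cap(n,save=None):
    c=viewer.capture(n)
    if save: cv2.imwrite('pics/'+save,c['image'][:,:,::-1])
    return c
def ray(c,px):
    u=cv2.undistortPoints(np.array([[px]],float),np.array(c['K']),np.array(c['dist']))[0,0]
    R=cv2.Rodrigues(np.array(c['rvec'],float))[0]; t=np.array(c['tvec'],float).ravel()
    d=R.T@np.array([u[0],u[1],1]); return -R.T@t, d
def atz(c,px,z):
    o,d=ray(c,px); return o+d*(z-o[2])/d[2]
def tri(r1,r2):
    (a,d),(b,e)=r1,r2; s=np.linalg.lstsq(np.c_[d,-e],b-a,rcond=None)[0]
    p,q=a+s[0]*d,b+s[1]*e; return (p+q)/2,np.linalg.norm(p-q)
def proj(c,P):
    return cv2.projectPoints(np.array(P,float).reshape(-1,3),np.array(c['rvec'],float),np.array(c['tvec'],float),np.array(c['K']),np.array(c['dist']))[0].reshape(-1,2)
E
python3 - <<'E'
from h import *
np.set_printoptions(precision=3,suppress=True)
cs={n:cap(n,n+'0.png') for n in('side','top')}
for n in cs:
    o,_=ray(cs[n],(280,210));print(n,o)
    for l in['vial','second_vial','shaker','hood','hood_tab','run_paddle','pad_top','dropper_bottle','beaker']:
        for r in finder.cut_out(l,n)[:3]:
            ys,xs=np.nonzero(r['mask']);print(n,l,round(r['conf'],2),np.array(r['location']),xs.min(),xs.max(),ys.min(),ys.max(),atz(cs[n],r['location'],0.03))
s=robot.get_state();print(s);print(robot.grip_depth)
E
```

```text
side [ 0.388 -0.886  0.701]
side vial 0.65 [256.7 331.2] 251 262 320 343 [ 0.453 -0.292  0.03 ]
side second_vial 0.64 [253.5 164.2] 251 260 156 171 [0.516 0.227 0.03 ]
side shaker 0.76 [269.  181.6] 217 315 113 229 [0.541 0.145 0.03 ]
side hood 0.63 [303.  152.5] 289 315 113 187 [0.644 0.262 0.03 ]
side hood 0.4 [273.2 183.6] 218 314 113 228 [0.549 0.135 0.03 ]
side hood_tab 0.86 [298.5 148.6] 289 315 113 187 [0.637 0.283 0.03 ]
side hood_tab 0.72 [258.  329.6] 250 262 318 343 [ 0.456 -0.289  0.03 ]
side run_paddle 0.77 [258. 188.] 245 284 176 195 [0.513 0.123 0.03 ]
side pad_top 0.57 [261.2 189.6] 246 284 177 195 [0.519 0.115 0.03 ]
side dropper_bottle 0.56 [236.7 271.1] 228 246 243 287 [ 0.436 -0.144  0.03 ]
side dropper_bottle 0.43 [261.8 185.6] 246 284 178 195 [0.522 0.131 0.03 ]
side beaker 0.78 [314.5 262.1] 300 329 240 285 [ 0.582 -0.143  0.03 ]
top [ 0.34  -0.017  1.096]
top vial 0.23 [210.4 211. ] 170 258 156 256 [0.539 0.124 0.03 ]
top second_vial 0.54 [189.4 217.6] 184 193 214 222 [0.523 0.176 0.03 ]
top shaker 0.59 [213.2 211.3] 169 257 156 256 [0.539 0.117 0.03 ]
top hoo
[... 179 characters left out ...]
24 0.039 0.03 ]
top pad_top 0.81 [238.7 216.5] 232 248 200 231 [0.525 0.053 0.03 ]
top dropper_bottle 0.56 [318.1 250.2] 311 323 244 257 [ 0.439 -0.145  0.03 ]
top beaker 0.88 [318.8 197.2] 308 332 181 206 [ 0.574 -0.15   0.03 ]
{'time_s': 1.0, 'joints': array([-1.166,  0.091,  1.231, -0.   ,  1.82 , -0.057]), 'dq': array([-0.001, -0.   , -0.001, -0.   , -0.002, -0.001]), 'joint_efforts': array([ -0.   , -44.621, -40.652,   0.07 ,   0.02 ,   0.   ]), 'tcp_pos': array([ 0.267, -0.537,  0.223]), 'orientation': array([ 3.058,  0.719, -0.   ]), 'wrist_force': array([ 0.332, -0.372,  0.55 ]), 'torque': array([-0.011,  0.006, -0.024]), 'grasp_force': 0.0, 'finger_gap': 0.08766274919667535}
-0.0187
```

View pics/top0.png

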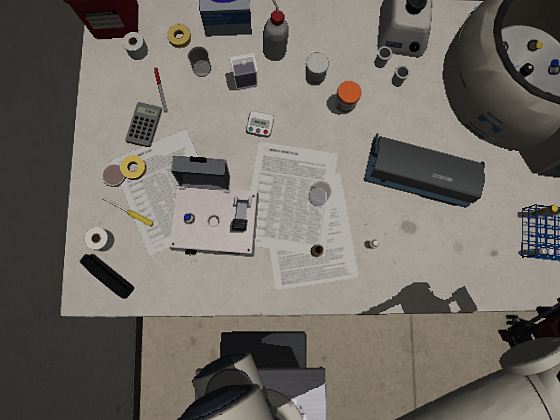

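View pics/side0.png

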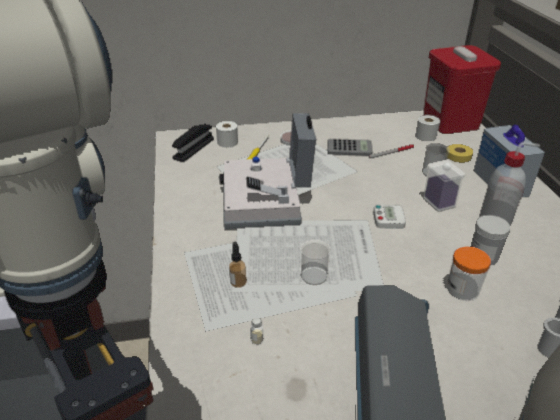

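```bash
python3 - <<'E'
from h import *
a=cv2.imread('pics/top0.png');b=cv2.imread('pics/side0.png')
A=cv2.resize(a[150:262,165:265],None,fx=5,fy=5,interpolation=cv2.INTER_CUBIC)
B=cv2.resize(a[228:258,360:390],None,fx=9,fy=9,interpolation=cv2.INTER_CUBIC)
C=cv2.resize(b[315:350,240:275],None,fx=7,fy=7,interpolation=cv2.INTER_CUBIC)
o=np.zeros((560,780,3),np.uint8);o[:,:500]=A;o[:270,505:775]=B;o[280:525,505:750]=C
cv2.imwrite('pics/z.png',o)
E
```

```text
(no output)
```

View pics/z.png

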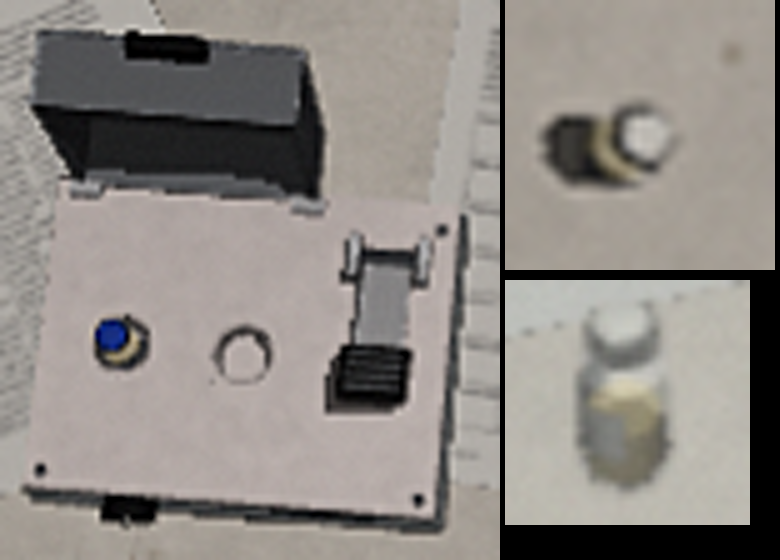

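```bash
python3 - <<'E'
from h import *
np.set_printoptions(precision=4,suppress=True)
t=cap('top');s=cap('side')
L=np.array([[-.082,.104],[-.082,-.104],[.082,.104],[.082,-.104],[-.005,0],[-.005,.06]])
P=np.array([[25,488],[440,518],[62,183],[463,213],[243,355],[122,343]])
px=np.array([165,150])+(P+.5)/5-.5
W=np.array([atz(t,p,.052)[:2] for p in px])
w=np.array([1,1,1,1,3,1.])[:,None]
lm=(L*w).sum(0)/w.sum();wm=(W*w).sum(0)/w.sum()
A=((L-lm)*w).T@(W-wm);th=np.arctan2(A[0,1]-A[1,0],A[0,0]+A[1,1])
R=np.array([[np.cos(th),-np.sin(th)],[np.sin(th),np.cos(th)]]);c=wm-R@lm
print('yaw',th,'c',c,'res mm',(W-(L@R.T+c))*1e3)
f=lambda x,y:R@[x,y]+c
print('well',f(-.005,0),'direct',W[4],'pad free',f(.045-.060,-.068),'pad mid',f(.045-.065,-.068),'hinge',f(.072,.03),'paddlehinge',f(.045,-.068))
tp=[360+(140.5)/9-.5,228+133.5/9-.5];sp=[240+117.5/7-.5,315+38.5/7-.5]
print('vial top@48',atz(t,tp,.048),'side@48',atz(s,sp,.048),tri(ray(t,tp),ray(s,sp)))
# hood tab via both
for n,cc in(('top',t),('side',s)):
    for hz in [1.5,1.6,1.7]:
        x,z=.127,.030; a=hz
        # local: forward = -x
        X=.072-(x*np.cos(a)-z*np.sin(a)); Z=.052+x*np.sin(a)+z*np.cos(a)
        p=f(X,.03);print(n,hz,np.r_[p,Z],proj(cc,[*p,Z]))
for n,cc,p in(('top',t,(213.8-.1,221)),):pass
for n,cc in(('top',t),('side',s)):print(n,'pad',proj(cc,[*f(-.015,-.068),.097]),'well',proj(cc,[*f(-.005,0),.052]))
E
```

```text
yaw -0.08194314758664466 c [0.5155 0.1125] res mm [[ 4.2066 -4.5425]
 [ 5.4916  1.7669]
 [-7.4739 -4.3046]
 [-6.5504  3.9063]
 [ 0.7453  0.9076]
 [ 2.0902  0.451 ]]
well [0.5105 0.1129] direct [0.5113 0.1138] pad free [0.495 0.046] pad mid [0.49   0.0464] hinge [0.5897 0.1365] paddlehinge [0.5548 0.0411]
vial top@48 [ 0.4554 -0.2844  0.048 ] side@48 [ 0.4539 -0.2842  0.048 ] (array([ 0.4547, -0.2843,  0.0482]), np.float64(0.001465275173707581))
top 1.5 [0.6106 0.1348 0.1808] [[197.2257 166.5544]]
top 1.6 [0.6233 0.1338 0.1781] [[198.0442 161.3563]]
top 1.7 [0.6357 0.1328 0.1741] [[198.9271 156.5334]]
side 1.5 [0.6106 0.1348 0.1808] [[301.517  121.1451]]
side 1.6 [0.6233 0.1338 0.1781] [[307.4566 122.0712]]
side 1.7 [0.6357 0.1328 0.1741] [[313.1923 123.5359]]
top pad [[239.7458 224.2155]] well [[213.5661 220.8985]]
side pad [[253.947  181.8737]] well [[257.4877 182.1629]]
```

Request:
move_arm([
  {"dx": 0.25,"dy": 0.34,"az": -0.011,"claw": -1},
  {"dx": 0.25,"dy": 0.34,"az": -0.011,"claw": -1},
  {"dx": 0.25,"dy": 0.34,"az": -0.011,"claw": -1},
  {"dx": 0.25,"dy": 0.34,"az": -0.011,"claw": -1},
  {"dx": 0.25,"dy": 0.34,"az": -0.011,"claw": -1},
  {"dx": 0.25,"dy": 0.34,"az": -0.011,"claw": -1},
  {"dx": 0.25,"dy": 0.34,"az": -0.011,"claw": -1},
  {"dx": 0.25,"dy": 0.34,"az": -0.009,"claw": -1},
], newtons=15)

```text
invalid input at $.targets[0]: expected keys dx, dy, dz, ax, ay, az, claw
```

```bash
cat >> h.py <<'E'
def st():
    s=robot.get_state();R=cv2.Rodrigues(np.array(s['orientation'],float))[0]
    print('t %.2f'%s['time_s'],'tcp',np.round(s['tcp_pos'],4),'ydir',np.round(R[:,1],3),'z',np.round(R[:,2],3),'F',np.round(s['wrist_force'],1),'gap %.4f grip %.1f'%(s['finger_gap'],s['grasp_force']));return s
def to(*p):
    d=(np.array(p)-robot.get_state()['tcp_pos'])/.075;print('units',np.round(d,3))
E
python3 - <<'E'
from h import *
st();to(.4547,-.2843,.025)
t=cap('top');s=cap('side')
def blue(c,box):
    x0,x1,y0,y1=box;h=cv2.cvtColor(c['image'],cv2.COLOR_RGB2HSV);m=(h[...,0]>105)&(h[...,0]<135)&(h[...,1]>140)&(h[...,2]>60)
    ys,xs=np.nonzero(m[y0:y1,x0:x1]);return xs.mean()+x0,ys.mean()+y0,len(xs)
a=blue(t,(175,205,205,230));b=blue(s,(245,270,145,175));print(a,b,tri(ray(t,a[:2]),ray(s,b[:2])),atz(t,a[:2],.076))
E
```

```text
t 1.10 tcp [ 0.2673 -0.5372  0.2226] ydir [ 0.446 -0.895 -0.   ] z [-0.  0. -1.] F [ 0.5 -1.1  0. ] gap 0.0876 grip 0.0
units [ 2.498  3.372 -2.635]
(np.float64(186.72413793103448), np.float64(216.58620689655172), 29) (np.float64(255.7), np.float64(159.15), 20) (array([0.51651108, 0.17462504, 0.07449055]), np.float64(0.002230233566447357)) [0.51738031 0.17435458 0.076     ]
```

Request:
move_arm([
  {"dx": 0.25,"dy": 0.34,"dz": 0,"ax": 0,"ay": 0,"az": -0.011,"claw": -1},
  {"dx": 0.25,"dy": 0.34,"dz": 0,"ax": 0,"ay": 0,"az": -0.011,"claw": -1},
  {"dx": 0.25,"dy": 0.34,"dz": 0,"ax": 0,"ay": 0,"az": -0.011,"claw": -1},
  {"dx": 0.25,"dy": 0.34,"dz": 0,"ax": 0,"ay": 0,"az": -0.011,"claw": -1},
  {"dx": 0.25,"dy": 0.34,"dz": 0,"ax": 0,"ay": 0,"az": -0.011,"claw": -1},
  {"dx": 0.25,"dy": 0.34,"dz": 0,"ax": 0,"ay": 0,"az": -0.011,"claw": -1},
  {"dx": 0.25,"dy": 0.34,"dz": 0,"ax": 0,"ay": 0,"az": -0.011,"claw": -1},
  {"dx": 0.25,"dy": 0.34,"dz": 0,"ax": 0,"ay": 0,"az": -0.009,"claw": -1},
], newtons=15)

```text
time_s: 1.87
tcp_pos: [0.418, -0.3318, 0.2228]
orientation: [3.139, -0.129, 0.001]
wrist_force: [0.2, -0.9, 0.3]
finger_gap: 0.0878
grasp_force: 0.0
```

```bash
python3 - <<'E'
from h import *
st();to(.4547,-.2843,.025)
E
```

```text
t 1.87 tcp [ 0.418  -0.3318  0.2228] ydir [-0.082 -0.997  0.   ] z [ 0. -0. -1.] F [ 0.2 -0.9  0.3] gap 0.0878 grip 0.0
units [ 0.489  0.634 -2.637]
```

Request:
move_arm([
  {"dx": 0.25,"dy": 0.32,"dz": 0,"ax": 0,"ay": 0,"az": 0,"claw": -1},
  {"dx": 0.24,"dy": 0.314,"dz": -0.1,"ax": 0,"ay": 0,"az": 0,"claw": -1},
  {"dx": 0,"dy": 0,"dz": -0.5,"ax": 0,"ay": 0,"az": 0,"claw": -1},
  {"dx": 0,"dy": 0,"dz": -0.5,"ax": 0,"ay": 0,"az": 0,"claw": -1},
  {"dx": 0,"dy": 0,"dz": -0.5,"ax": 0,"ay": 0,"az": 0,"claw": -1},
  {"dx": 0,"dy": 0,"dz": -0.5,"ax": 0,"ay": 0,"az": 0,"claw": -1},
  {"dx": 0,"dy": 0,"dz": -0.4,"ax": 0,"ay": 0,"az": 0,"claw": -1},
  {"dx": 0,"dy": 0,"dz": -0.13,"ax": 0,"ay": 0,"az": 0,"claw": -1},
])

```text
time_s: 2.53
tcp_pos: [0.4514, -0.2836, 0.0195]
orientation: [-3.134, 0.123, 0.011]
wrist_force: [-0.7, -0.9, -0.7]
finger_gap: 0.0879
grasp_force: 0.0
```

```bash
python3 - <<'E'
from h import *
st();to(.4547,-.2843,.025)
E
```

```text
t 2.53 tcp [ 0.4514 -0.2836  0.0195] ydir [-0.078 -0.997 -0.004] z [-0.007  0.005 -1.   ] F [-0.7 -0.9 -0.7] gap 0.0879 grip 0.0
units [ 0.044 -0.01   0.073]
```

Request:
move_arm([
  {"dx": 0,"dy": 0,"dz": 0,"ax": 0,"ay": 0,"az": 0,"claw": 1},
  {"dx": 0,"dy": 0,"dz": 0,"ax": 0,"ay": 0,"az": 0,"claw": 1},
  {"dx": 0,"dy": 0,"dz": 0,"ax": 0,"ay": 0,"az": 0,"claw": 1},
  {"dx": 0,"dy": 0,"dz": 0,"ax": 0,"ay": 0,"az": 0,"claw": 1},
  {"dx": 0,"dy": 0,"dz": 0,"ax": 0,"ay": 0,"az": 0,"claw": 1},
  {"dx": 0,"dy": 0,"dz": 0,"ax": 0,"ay": 0,"az": 0,"claw": 1},
  {"dx": 0,"dy": 0,"dz": 0,"ax": 0,"ay": 0,"az": 0,"claw": 1},
  {"dx": 0,"dy": 0,"dz": 0,"ax": 0,"ay": 0,"az": 0,"claw": 1},
], newtons=12)

```text
time_s: 3.2
tcp_pos: [0.4543, -0.2857, 0.0258]
orientation: [3.139, -0.123, 0.001]
wrist_force: [-0.4, -0.5, 0.6]
finger_gap: 0.0379
grasp_force: 0.0
```

```bash
python3 - <<'E'
from h import *
st()
c=cap('side');cv2.imwrite('pics/g.png',cv2.resize(c['image'][200:390,180:340,::-1],None,fx=3,fy=3,interpolation=cv2.INTER_CUBIC))
E
```

```text
t 3.20 tcp [ 0.4543 -0.2857  0.0258] ydir [-0.078 -0.997  0.   ] z [ 0.001 -0.    -1.   ] F [-0.4 -0.5  0.6] gap 0.0379 grip 0.0
```

View pics/g.png

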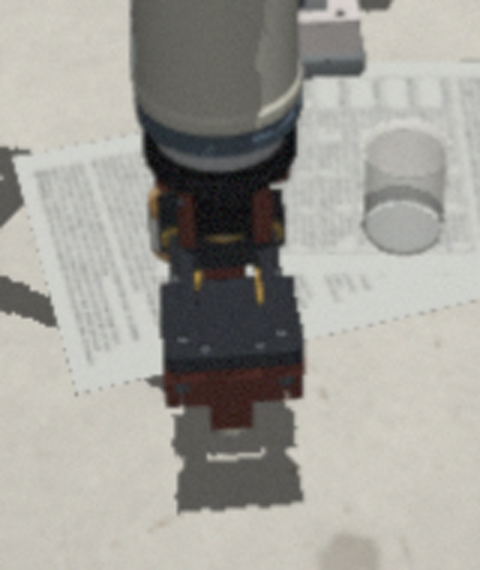

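The side view shows the gripper at about (230,350) in the crop, hiding the vial. The fingers are still closing.

Request:
move_arm([
  {"dx": 0,"dy": 0,"dz": 0,"ax": 0,"ay": 0,"az": 0,"claw": 1},
  {"dx": 0,"dy": 0,"dz": 0,"ax": 0,"ay": 0,"az": 0,"claw": 1},
  {"dx": 0,"dy": 0,"dz": 0,"ax": 0,"ay": 0,"az": 0,"claw": 1},
  {"dx": 0,"dy": 0,"dz": 0,"ax": 0,"ay": 0,"az": 0,"claw": 1},
  {"dx": 0,"dy": 0,"dz": 0,"ax": 0,"ay": 0,"az": 0,"claw": 1},
  {"dx": 0,"dy": 0,"dz": 0,"ax": 0,"ay": 0,"az": 0,"claw": 1},
  {"dx": 0,"dy": 0,"dz": 0,"ax": 0,"ay": 0,"az": 0,"claw": 1},
  {"dx": 0,"dy": 0,"dz": 0,"ax": 0,"ay": 0,"az": 0,"claw": 1},
])

```text
time_s: 3.92
tcp_pos: [0.4541, -0.2856, 0.0253]
orientation: [-3.139, 0.123, 0.0]
wrist_force: [-0.5, 0.6, 0.3]
finger_gap: 0.0198
grasp_force: 12.0
```

Request:
move_arm([
  {"dx": 0,"dy": 0,"dz": 0.4,"ax": 0,"ay": 0,"az": 0,"claw": 1},
  {"dx": 0,"dy": 0,"dz": 0.5,"ax": 0,"ay": 0,"az": 0,"claw": 1},
  {"dx": 0,"dy": 0,"dz": 0.5,"ax": 0,"ay": 0,"az": 0,"claw": 1},
  {"dx": 0,"dy": 0,"dz": 0.5,"ax": 0,"ay": 0,"az": 0,"claw": 1},
  {"dx": 0,"dy": 0.2,"dz": 0.3,"ax": 0,"ay": 0,"az": 0,"claw": 1},
  {"dx": 0.05,"dy": 0.4,"dz": 0,"ax": 0,"ay": 0,"az": 0,"claw": 1},
  {"dx": 0.05,"dy": 0.4,"dz": 0,"ax": 0,"ay": 0,"az": 0,"claw": 1},
  {"dx": 0.05,"dy": 0.4,"dz": 0,"ax": 0,"ay": 0,"az": 0,"claw": 1},
])

```text
time_s: 4.58
tcp_pos: [0.4655, -0.1799, 0.1911]
orientation: [3.139, -0.125, 0.002]
wrist_force: [0.3, -0.1, -0.3]
finger_gap: 0.0199
grasp_force: 12.0
```

Request:
move_arm([
  {"dx": 0.08,"dy": 0.5,"dz": 0,"ax": 0,"ay": 0,"az": 0,"claw": 1},
  {"dx": 0.08,"dy": 0.5,"dz": 0,"ax": 0,"ay": 0,"az": 0,"claw": 1},
  {"dx": 0.08,"dy": 0.5,"dz": 0,"ax": 0,"ay": 0,"az": 0,"claw": 1},
  {"dx": 0.08,"dy": 0.5,"dz": 0,"ax": 0,"ay": 0,"az": 0,"claw": 1},
  {"dx": 0.08,"dy": 0.5,"dz": 0,"ax": 0,"ay": 0,"az": 0,"claw": 1},
  {"dx": 0.08,"dy": 0.5,"dz": 0,"ax": 0,"ay": 0,"az": 0,"claw": 1},
  {"dx": 0.08,"dy": 0.5,"dz": 0,"ax": 0,"ay": 0,"az": 0,"claw": 1},
  {"dx": 0.04,"dy": 0.3,"dz": 0,"ax": 0,"ay": 0,"az": 0,"claw": 1},
])

```text
time_s: 5.25
tcp_pos: [0.5103, 0.1078, 0.1902]
orientation: [-3.138, 0.12, -0.0]
wrist_force: [-0.2, 0.8, -0.3]
finger_gap: 0.02
grasp_force: 12.0
```

```bash
python3 - <<'E'
from h import *
st();to(.5115,.1136,.055)
c=cap('side','s2.png');cv2.imwrite('pics/c2.png',cv2.resize(c['image'][80:240,190:350,::-1],None,fx=3.5,fy=3.5,interpolation=cv2.INTER_CUBIC))
E
```

```text
t 5.25 tcp [0.5103 0.1078 0.1902] ydir [-0.076 -0.997 -0.001] z [ 0.     0.001 -1.   ] F [-0.2  0.8 -0.3] gap 0.0200 grip 12.0
units [ 0.017  0.077 -1.803]
```

View pics/c2.png

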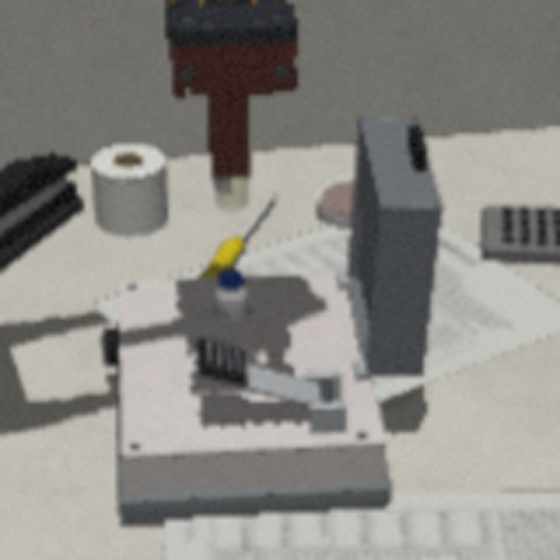

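```bash
python3 - <<'E'
from h import *
s=st();p=s['tcp_pos'];c=cap('side');t=cap('top')
im=c['image'].astype(int)
print(proj(c,[p+[0,0,-.01],p+[0,0,-.018]]))
r=finder.cut_out('vial','side')
for q in r:
    ys,xs=np.nonzero(q['mask']);print(q['conf'],q['location'],xs.min(),xs.max(),ys.min(),ys.max())
print(im[130:142,246:268].sum(2)//3)
E
```

```text
t 5.30 tcp [0.5103 0.1103 0.19  ] ydir [-0.074 -0.997 -0.003] z [-0.     0.003 -1.   ] F [-1.5  1.8 -0.6] gap 0.0203 grip 12.0
[[256.15719937 130.56570456]
 [256.25067356 134.04236848]]
0.66 [254.5, 133.9] 251 260 131 139
[[185 180 180 174 135  87  74  81  84  89 121 131 127 121 133 166 184 186
  183 181 182 182]
 [181 184 181 180 151 106  90  97  97 104 140 148 143 136 145 176 184 185
  184 184 184 185]
 [183 182 183 179 160 119  95  98 103 107 133 144 138 131 146 173 184 184
  184 183 181 181]
 [181 183 183 179 169 136 111 106 106 109 134 143 138 134 146 174 185 183
  183 183 185 182]
 [180 183 179 181 169 149 131 128 127 125 139 143 139 136 146 173 183 181
  181 184 182 185]
 [177 179 179 178 170 152 138 139 145 144 146 145 136 136 148 171 180 182
  182 182 181 180]
 [180 180 180 178 172 159 143 141 144 146 144 144 140 138 149 173 183 181
  182 183 179 162]
 [182 184 182 183 181 168 153 150 149 148 147 148 146 149 160 176 184 183
  177 184 171 136]
 [181 183 181 182 182 178 168 163 158 156 155 158 158 170 177 182 183 181
  177 178 143 109]
 [182 181 183 183 184 182 180 174 171 171 171 172 175 182 185 185 183 180
  180 158 120 128]
 [183 181 184 182 182 182 181 179 180 181 182 181 182 182 182 182 182 182
  164 133 110 154]
 [186 184 183 183 183 184 182 181 183 180 182 182 181 179 181 183 185 174
  137 105 128 169]]
```

Request:
move_arm([
  {"dx": 0.01,"dy": 0.03,"dz": -0.2,"ax": 0,"ay": 0,"az": 0,"claw": 1},
  {"dx": 0,"dy": 0,"dz": -0.4,"ax": 0,"ay": 0,"az": 0,"claw": 1},
  {"dx": 0,"dy": 0,"dz": -0.4,"ax": 0,"ay": 0,"az": 0,"claw": 1},
  {"dx": 0,"dy": 0,"dz": -0.3,"ax": 0,"ay": 0,"az": 0,"claw": 1},
  {"dx": 0,"dy": 0,"dz": -0.1,"ax": 0,"ay": 0,"az": 0,"claw": 1},
  {"dx": 0,"dy": 0,"dz": 0,"ax": 0,"ay": 0,"az": 0,"claw": 1},
  {"dx": 0,"dy": 0,"dz": 0,"ax": 0,"ay": 0,"az": 0,"claw": 1},
  {"dx": 0,"dy": 0,"dz": 0,"ax": 0,"ay": 0,"az": 0,"claw": 1},
])

```text
time_s: 6.12
tcp_pos: [0.5123, 0.1062, 0.0877]
orientation: [-3.139, 0.125, -0.005]
wrist_force: [-0.6, -0.1, -0.4]
finger_gap: 0.0199
grasp_force: 12.0
```

```bash
python3 - <<'E'
from h import *
st();to(.511,.1127,.055)
E
```

```text
t 6.12 tcp [0.5123 0.1062 0.0877] ydir [-0.079 -0.997 -0.001] z [ 0.003  0.    -1.   ] F [-0.6 -0.1 -0.4] gap 0.0199 grip 12.0
units [-0.017  0.086 -0.436]
```

Request:
move_arm([
  {"dx": 0,"dy": 0.08,"dz": 0,"ax": 0,"ay": 0,"az": 0,"claw": 1},
  {"dx": 0,"dy": 0,"dz": 0,"ax": 0,"ay": 0,"az": 0,"claw": 1},
  {"dx": 0,"dy": 0,"dz": -0.05,"ax": 0,"ay": 0,"az": 0,"claw": 1},
  {"dx": 0,"dy": 0,"dz": -0.05,"ax": 0,"ay": 0,"az": 0,"claw": 1},
  {"dx": 0,"dy": 0,"dz": -0.05,"ax": 0,"ay": 0,"az": 0,"claw": 1},
  {"dx": 0,"dy": 0,"dz": -0.05,"ax": 0,"ay": 0,"az": 0,"claw": 1},
  {"dx": 0,"dy": 0,"dz": 0,"ax": 0,"ay": 0,"az": 0,"claw": 1},
  {"dx": 0,"dy": 0,"dz": 0,"ax": 0,"ay": 0,"az": 0,"claw": 1},
])

```text
time_s: 6.78
tcp_pos: [0.5108, 0.1126, 0.0698]
orientation: [3.139, -0.123, -0.002]
wrist_force: [-0.1, -0.3, -0.7]
finger_gap: 0.0198
grasp_force: 12.0
```

```bash
python3 - <<'E'
from h import *
st();c=cap('side');st()
t=cap('top')
st()
cv2.imwrite('pics/c3.png',cv2.resize(c['image'][130:220,210:320,::-1],None,fx=6,fy=6,interpolation=cv2.INTER_CUBIC))
E
```

```text
t 6.78 tcp [0.5108 0.1126 0.0698] ydir [-0.079 -0.997  0.   ] z [-0.001 -0.    -1.   ] F [-0.1 -0.3 -0.7] gap 0.0198 grip 12.0
t 6.83 tcp [0.5109 0.1126 0.0701] ydir [-0.079 -0.997  0.   ] z [-0.001 -0.    -1.   ] F [-0.7  0.4 -0.8] gap 0.0199 grip 12.0
t 6.88 tcp [0.5111 0.1126 0.0704] ydir [-0.079 -0.997  0.   ] z [-0. -0. -1.] F [-0.3 -0.2  0.1] gap 0.0202 grip 12.0
```

View pics/c3.png

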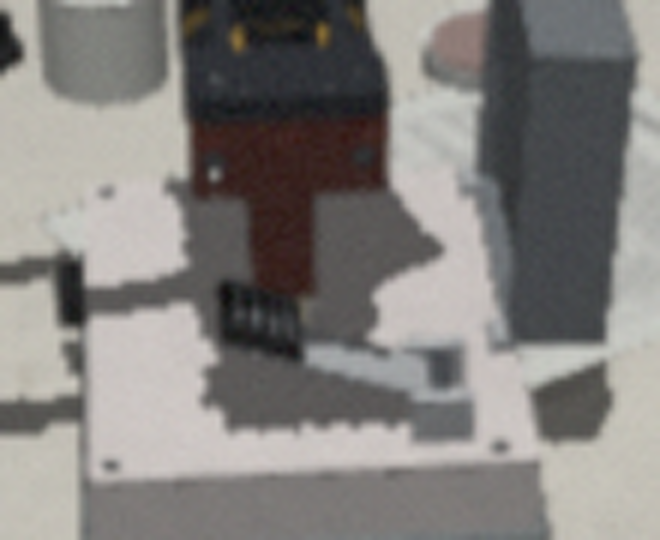

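The view shows the finger at (285,290) behind the paddle with no contact force, and the vial's bottom is below deck level, so it has entered the well.

Request:
move_arm([
  {"dx": 0,"dy": 0,"dz": -0.05,"ax": 0,"ay": 0,"az": 0,"claw": 1},
  {"dx": 0,"dy": 0,"dz": -0.05,"ax": 0,"ay": 0,"az": 0,"claw": 1},
  {"dx": 0,"dy": 0,"dz": -0.05,"ax": 0,"ay": 0,"az": 0,"claw": 1},
  {"dx": 0,"dy": 0,"dz": -0.04,"ax": 0,"ay": 0,"az": 0,"claw": 1},
  {"dx": 0,"dy": 0,"dz": 0,"ax": 0,"ay": 0,"az": 0,"claw": 1},
  {"dx": 0,"dy": 0,"dz": 0,"ax": 0,"ay": 0,"az": 0,"claw": 1},
  {"dx": 0,"dy": 0,"dz": 0,"ax": 0,"ay": 0,"az": 0,"claw": 1},
  {"dx": 0,"dy": 0,"dz": 0,"ax": 0,"ay": 0,"az": 0,"claw": 1},
])

```text
time_s: 7.55
tcp_pos: [0.5111, 0.1126, 0.0562]
orientation: [3.139, -0.123, 0.0]
wrist_force: [0.5, 0.4, 0.2]
finger_gap: 0.0199
grasp_force: 12.0
```

Release, then rise.

Request:
move_arm([
  {"dx": 0,"dy": 0,"dz": 0,"ax": 0,"ay": 0,"az": 0,"claw": 0.1},
  {"dx": 0,"dy": 0,"dz": 0,"ax": 0,"ay": 0,"az": 0,"claw": 0.1},
  {"dx": 0,"dy": 0,"dz": 0,"ax": 0,"ay": 0,"az": 0,"claw": 0.1},
  {"dx": 0,"dy": 0,"dz": 0,"ax": 0,"ay": 0,"az": 0,"claw": 0.1},
  {"dx": 0,"dy": 0,"dz": 0,"ax": 0,"ay": 0,"az": 0,"claw": 0.1},
  {"dx": 0,"dy": 0,"dz": 0,"ax": 0,"ay": 0,"az": 0,"claw": 0.1},
  {"dx": 0,"dy": 0,"dz": 0.2,"ax": 0,"ay": 0,"az": 0,"claw": 0.1},
  {"dx": 0,"dy": 0,"dz": 0.3,"ax": 0,"ay": 0,"az": 0,"claw": 0.1},
])

```text
time_s: 8.22
tcp_pos: [0.5094, 0.1124, 0.0913]
orientation: [3.138, -0.123, -0.008]
wrist_force: [0.2, 0.4, 0.7]
finger_gap: 0.0393
grasp_force: 0.0
```

Request:
move_arm([
  {"dx": 0,"dy": 0,"dz": 0.5,"ax": 0,"ay": 0,"az": 0,"claw": 0.1},
  {"dx": 0,"dy": 0,"dz": 0.5,"ax": 0,"ay": 0,"az": 0,"claw": 0.1},
  {"dx": 0,"dy": 0,"dz": 0.5,"ax": 0,"ay": 0,"az": 0,"claw": 1},
  {"dx": 0,"dy": 0,"dz": 0.3,"ax": 0,"ay": 0,"az": 0,"claw": 1},
  {"dx": 0,"dy": 0,"dz": 0,"ax": 0,"ay": 0,"az": 0,"claw": 1},
  {"dx": 0,"dy": 0,"dz": 0,"ax": 0,"ay": 0,"az": 0,"claw": 1},
  {"dx": 0,"dy": 0,"dz": 0,"ax": 0,"ay": 0,"az": 0,"claw": 1},
  {"dx": 0,"dy": 0,"dz": 0,"ax": 0,"ay": 0,"az": 0,"claw": 1},
])

```text
time_s: 8.88
tcp_pos: [0.5104, 0.1125, 0.2264]
orientation: [3.139, -0.123, -0.005]
wrist_force: [0.3, -0.8, -0.2]
finger_gap: 0.0029
grasp_force: 0.0
```

```bash
python3 - <<'E'
from h import *
st();c=cap('side');t=cap('top')
a=cv2.resize(c['image'][110:220,215:325,::-1],None,fx=3.6,fy=3.6,interpolation=cv2.INTER_CUBIC)
b=cv2.resize(t['image'][150:260,160:270,::-1],None,fx=3.6,fy=3.6,interpolation=cv2.INTER_CUBIC)
cv2.imwrite('pics/c4.png',np.hstack([a,b]))
E
```

```text
t 8.88 tcp [0.5104 0.1125 0.2264] ydir [-0.078 -0.997  0.001] z [-0.003 -0.001 -1.   ] F [ 0.3 -0.8 -0.2] gap 0.0029 grip 0.0
```

View pics/c4.png

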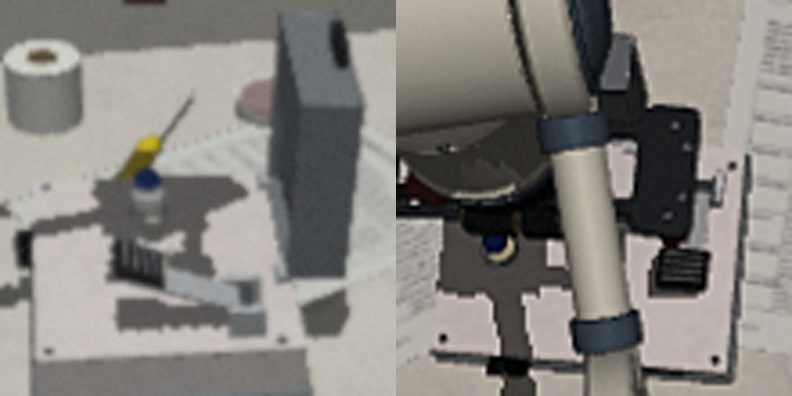

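```bash
python3 - <<'E'
from h import *
c=cap('side')
for p in [[.511,.1127,.078],[.511,.1127,.052]]:print(proj(c,p),end='')
o=cv2.imread('pics/side0.png')[:,:,::-1].astype(int);d=np.abs(c['image'].astype(int)-o).max(2)
print(c['image'][160:186,246:272].sum(2)//3)
for r in finder.cut_out('vial','side'):
    ys,xs=np.nonzero(r['mask']);print(r['conf'],r['location'],xs.min(),xs.max(),ys.min(),ys.max())
E
```

```text
[[257.45815756 172.14386194]][[257.72267588 182.19978074]][[ 90  86  88  88  88  87  66  49  40  44  44  39  46  58  81  85  85  84
   86  85  83  88  85  85  85  85]
 [ 85  87  87  85  84  85  72  61  49  50  45  51  57  80  86  85  88  88
   85  87  83  88  84  86  85  86]
 [ 88  83  88  86  90  95 100  93  81  71  73  78  98 110 101  90  87  83
   86  88  84  82  84  87  85  85]
 [ 88  87  87  86  90 104 126 126 121 115 116 119 130 133 113  92  86  87
   88  85  83  85  87  88  84  83]
 [ 87  88  89  87  89 100 124 141 144 145 147 145 143 130 105  92  87  85
   89  86  87  87  87  85  86  87]
 [ 87  84  89  87  88  90 113 131 138 136 141 135 132 119  93  88  89  84
   87  86  84  86  87  86  87  88]
 [ 88  84  87  86  85  89  99 109 114 115 113 110 111 102  86  87  86  87
   88  85  87  88  83  82  86  84]
 [ 88  86  86  86  84  83  89  99 109 112 109 108 105  95  81  78  87  87
   85  85  85  85  89  86  87  90]
 [ 85  88  86  85  81  76  81  90  96 101 105 106  96  92  77  76  82  83
   84  86  87  86  86  83  86  87]
 [ 84  85  84  84  80  71  78  84  83  95 106 105 102  91  79
[... 1164 characters left out ...]
 72  62  64  70  57  79  76  85 117 130 134 116
  100  96  90  87  84  83  94 140]
 [101  42  46  72  65  56  79  65  64  69  54  72  65  64 103 111  96  88
   84  86  88  83  86  85  87  95]
 [ 69  37  42  69  64  48  85  68  57  68  59  65  64  63 104 107  90  80
   85  89  85  88  87  87  86  86]
 [ 63  33  39  58  55  49  81  65  53  74  62  62  70  62 112 117  98  89
   88  87  88  88  88  85  86  88]
 [ 73  34  28  41  42  43  59  51  49  73  62  59  68  67 114 135 128 115
  105  96  96  93  88  89  88  84]
 [ 70  34  29  34  35  35  42  36  39  61  53  49  59  60 112 147 158 150
  136 132 134 120 105  93  91  89]]
0.55 [300.5, 149.3] 289 314 112 187
0.39 [259.0, 175.6] 253 262 170 183
```

Request:
move_arm([
  {"dx": 0.4,"dy": 0.03,"dz": 0,"ax": 0,"ay": 0,"az": 0,"claw": 1},
  {"dx": 0.45,"dy": 0.04,"dz": 0,"ax": 0,"ay": 0,"az": 0,"claw": 1},
  {"dx": 0.45,"dy": 0.04,"dz": 0,"ax": 0,"ay": 0,"az": 0,"claw": 1},
  {"dx": 0.45,"dy": 0.04,"dz": 0,"ax": 0,"ay": 0,"az": 0,"claw": 1},
  {"dx": 0.45,"dy": 0.03,"dz": 0,"ax": 0,"ay": 0,"az": 0,"claw": 1},
  {"dx": 0.32,"dy": 0.02,"dz": 0,"ax": 0,"ay": 0,"az": 0,"claw": 1},
  {"dx": 0,"dy": 0,"dz": 0,"ax": 0,"ay": 0,"az": 0,"claw": 1},
  {"dx": 0,"dy": 0,"dz": 0,"ax": 0,"ay": 0,"az": 0,"claw": 1},
])

```text
time_s: 9.75
tcp_pos: [0.7004, 0.1275, 0.2253]
orientation: [3.138, -0.124, -0.007]
wrist_force: [-0.8, 0.3, 0.1]
finger_gap: 0.0004
grasp_force: 0.0
```

```bash
python3 - <<'E'
from h import *
st();to(.695,.127,.145)
c=cap('side');t=cap('top')
a=cv2.resize(c['image'][90:220,215:345,::-1],None,fx=3,fy=3,interpolation=cv2.INTER_CUBIC)
b=cv2.resize(t['image'][130:260,150:280,::-1],None,fx=3,fy=3,interpolation=cv2.INTER_CUBIC)
cv2.imwrite('pics/c5.png',np.hstack([a,b]))
# corner path
th=-.082
for a in np.arange(1.7,-.05,-.1):
    r,h=.11,.038
    print(round(a,2),np.round([.590+.9966*-(r*np.cos(a)-h*np.sin(a))+.010,.136+.082*(r*np.cos(a)-h*np.sin(a)),.052+r*np.sin(a)+h*np.cos(a)],4))
E
```

```text
t 9.75 tcp [0.7004 0.1275 0.2253] ydir [-0.079 -0.997  0.001] z [-0.005 -0.001 -1.   ] F [-0.8  0.3  0.1] gap 0.0004 grip 0.0
units [-0.072 -0.006 -1.071]
1.7 [0.6517 0.1317 0.1562]
1.6 [0.6411 0.1326 0.1608]
1.5 [0.63   0.1335 0.1644]
1.4 [0.6187 0.1345 0.1669]
1.3 [0.6072 0.1354 0.1682]
1.2 [0.5956 0.1364 0.1683]
1.1 [0.584  0.1373 0.1673]
1.0 [0.5726 0.1383 0.1651]
0.9 [0.5615 0.1392 0.1618]
0.8 [0.5508 0.14   0.1574]
0.7 [0.5406 0.1409 0.1519]
0.6 [0.5309 0.1417 0.1455]
0.5 [0.522  0.1424 0.1381]
0.4 [0.5138 0.1431 0.1298]
0.3 [0.5065 0.1437 0.1208]
0.2 [0.5001 0.1442 0.1111]
0.1 [0.4947 0.1447 0.1008]
-0.0 [0.4904 0.145  0.09  ]
```

View pics/c5.png

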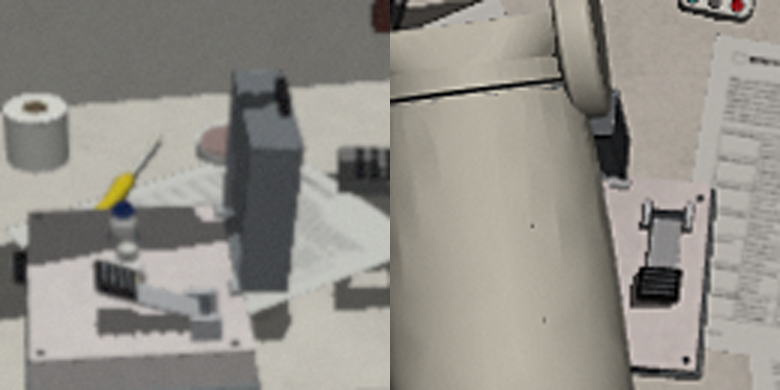

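Side crop shows the loose vial's white cap at (127,243), matching the seated position, and the hood still upright. I descend behind the hood.

Request:
move_arm([
  {"dx": 0,"dy": 0,"dz": -0.3,"ax": 0,"ay": 0,"az": 0,"claw": 1},
  {"dx": 0,"dy": 0,"dz": -0.3,"ax": 0,"ay": 0,"az": 0,"claw": 1},
  {"dx": 0,"dy": 0,"dz": -0.3,"ax": 0,"ay": 0,"az": 0,"claw": 1},
  {"dx": -0.1,"dy": 0,"dz": -0.1,"ax": 0,"ay": 0,"az": 0,"claw": 1},
  {"dx": -0.2,"dy": 0.02,"dz": 0,"ax": 0,"ay": 0,"az": 0,"claw": 1},
  {"dx": -0.2,"dy": 0.02,"dz": 0,"ax": 0,"ay": 0,"az": 0,"claw": 1},
  {"dx": -0.2,"dy": 0.02,"dz": 0.05,"ax": 0,"ay": 0,"az": 0,"claw": 1},
  {"dx": -0.1,"dy": 0.01,"dz": 0.05,"ax": 0,"ay": 0,"az": 0,"claw": 1},
])

```text
time_s: 10.52
tcp_pos: [0.638, 0.1331, 0.163]
orientation: [-3.139, 0.123, -0.003]
wrist_force: [0.1, 0.2, -0.4]
finger_gap: 0.0007
grasp_force: 0.6
```

Request:
move_arm([
  {"dx": -0.15,"dy": 0.01,"dz": 0.05,"ax": 0,"ay": 0,"az": 0,"claw": 1},
  {"dx": -0.15,"dy": 0.01,"dz": 0.05,"ax": 0,"ay": 0,"az": 0,"claw": 1},
  {"dx": -0.15,"dy": 0.01,"dz": 0.02,"ax": 0,"ay": 0,"az": 0,"claw": 1},
  {"dx": -0.15,"dy": 0.01,"dz": 0.01,"ax": 0,"ay": 0,"az": 0,"claw": 1},
  {"dx": -0.15,"dy": 0.01,"dz": -0.02,"ax": 0,"ay": 0,"az": 0,"claw": 1},
  {"dx": -0.15,"dy": 0.01,"dz": -0.02,"ax": 0,"ay": 0,"az": 0,"claw": 1},
  {"dx": -0.14,"dy": 0.01,"dz": -0.05,"ax": 0,"ay": 0,"az": 0,"claw": 1},
  {"dx": -0.14,"dy": 0.01,"dz": -0.06,"ax": 0,"ay": 0,"az": 0,"claw": 1},
])

```text
time_s: 11.18
tcp_pos: [0.551, 0.1391, 0.162]
orientation: [-3.138, 0.123, -0.007]
wrist_force: [0.6, 1.2, 1.2]
finger_gap: 0.0006
grasp_force: 0.7
```

```bash
python3 - <<'E'
from h import *
st();to(.551,.140,.156);c=cap('side');t=cap('top')
a=cv2.resize(c['image'][90:220,215:345,::-1],None,fx=3,fy=3,interpolation=cv2.INTER_CUBIC)
cv2.imwrite('pics/c6.png',a)
E
```

```text
t 11.18 tcp [0.551  0.1391 0.162 ] ydir [-0.078 -0.997 -0.001] z [ 0.004  0.001 -1.   ] F [0.6 1.2 1.2] gap 0.0006 grip 0.7
units [-0.001  0.012 -0.079]
```

View pics/c6.png

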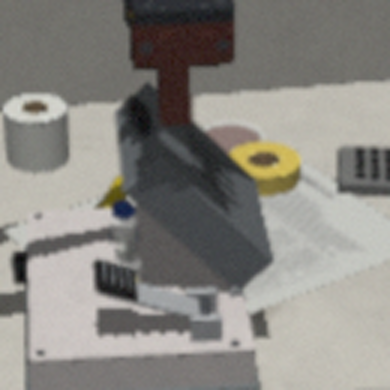

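The hood follows the fingers, at about 0.85 rad. I continue along the arc.

Request:
move_arm([
  {"dx": -0.13,"dy": 0.01,"dz": -0.1,"ax": 0,"ay": 0,"az": 0,"claw": 1},
  {"dx": -0.13,"dy": 0.01,"dz": -0.1,"ax": 0,"ay": 0,"az": 0,"claw": 1},
  {"dx": -0.12,"dy": 0.01,"dz": -0.1,"ax": 0,"ay": 0,"az": 0,"claw": 1},
  {"dx": -0.11,"dy": 0.01,"dz": -0.11,"ax": 0,"ay": 0,"az": 0,"claw": 1},
  {"dx": -0.1,"dy": 0.01,"dz": -0.12,"ax": 0,"ay": 0,"az": 0,"claw": 1},
  {"dx": -0.08,"dy": 0.01,"dz": -0.13,"ax": 0,"ay": 0,"az": 0,"claw": 1},
  {"dx": -0.07,"dy": 0.01,"dz": -0.13,"ax": 0,"ay": 0,"az": 0,"claw": 1},
  {"dx": -0.06,"dy": 0,"dz": -0.13,"ax": 0,"ay": 0,"az": 0,"claw": 1},
])

```text
time_s: 11.95
tcp_pos: [0.4918, 0.1442, 0.0914]
orientation: [-3.139, 0.123, -0.004]
wrist_force: [0.7, -0.2, 0.1]
finger_gap: 0.0006
grasp_force: 0.3
```

Request:
move_arm([
  {"dx": 0,"dy": 0,"dz": -0.02,"ax": 0,"ay": 0,"az": 0,"claw": 1},
  {"dx": 0,"dy": 0,"dz": -0.02,"ax": 0,"ay": 0,"az": 0,"claw": 1},
  {"dx": 0,"dy": 0,"dz": 0,"ax": 0,"ay": 0,"az": 0,"claw": 1},
  {"dx": 0,"dy": 0,"dz": 0,"ax": 0,"ay": 0,"az": 0,"claw": 1},
  {"dx": 0,"dy": 0,"dz": 0,"ax": 0,"ay": 0,"az": 0,"claw": 1},
  {"dx": 0,"dy": 0,"dz": 0,"ax": 0,"ay": 0,"az": 0,"claw": 1},
  {"dx": 0,"dy": 0,"dz": 0,"ax": 0,"ay": 0,"az": 0,"claw": 1},
  {"dx": 0,"dy": 0,"dz": 0,"ax": 0,"ay": 0,"az": 0,"claw": 1},
])

```text
time_s: 12.62
tcp_pos: [0.4915, 0.1442, 0.0902]
orientation: [-3.139, 0.123, -0.002]
wrist_force: [-6.1, -0.7, 10.1]
finger_gap: 0.0004
grasp_force: 5.3
```

Request:
move_arm([
  {"dx": 0,"dy": 0,"dz": 0.2,"ax": 0,"ay": 0,"az": 0,"claw": 1},
  {"dx": 0,"dy": 0,"dz": 0.3,"ax": 0,"ay": 0,"az": 0,"claw": 1},
  {"dx": 0,"dy": -0.2,"dz": 0.2,"ax": 0,"ay": 0,"az": 0,"claw": 1},
  {"dx": 0,"dy": -0.35,"dz": 0,"ax": 0,"ay": 0,"az": 0,"claw": 1},
  {"dx": 0,"dy": -0.35,"dz": 0,"ax": 0,"ay": 0,"az": 0,"claw": 1},
  {"dx": 0,"dy": -0.3,"dz": 0,"ax": 0,"ay": 0,"az": 0,"claw": 1},
  {"dx": 0,"dy": -0.1,"dz": 0,"ax": 0,"ay": 0,"az": 0,"claw": 1},
  {"dx": 0,"dy": 0,"dz": 0,"ax": 0,"ay": 0,"az": 0,"claw": 1},
])

```text
time_s: 13.28
tcp_pos: [0.4918, 0.0452, 0.1405]
orientation: [3.139, -0.128, 0.001]
wrist_force: [-0.1, 0.3, -0.0]
finger_gap: 0.0004
grasp_force: 0.0
```

```bash
python3 - <<'E'
from h import *
st();to(.4905,.0465,.105);c=cap('side')
a=cv2.resize(c['image'][90:230,210:350,::-1],None,fx=4,fy=4,interpolation=cv2.INTER_CUBIC)
cv2.imwrite('pics/c7.png',a)
E
```

```text
t 13.28 tcp [0.4918 0.0452 0.1405] ydir [-0.081 -0.997  0.   ] z [ 0.001 -0.    -1.   ] F [-0.1  0.3 -0. ] gap 0.0004 grip 0.0
units [-0.017  0.018 -0.473]
```

View pics/c7.png

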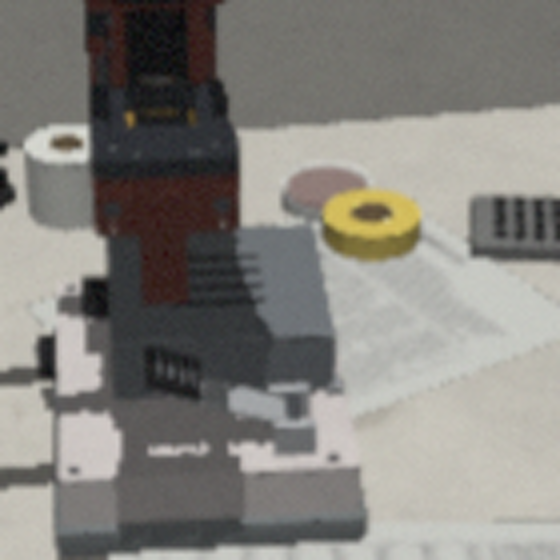

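The hood is shut flat and the fingers at (165,300) are right above the pad at (172,370). Lowering in gentle steps.

Request:
move_arm([
  {"dx": 0,"dy": 0.01,"dz": -0.1,"ax": 0,"ay": 0,"az": 0,"claw": 1},
  {"dx": 0,"dy": 0,"dz": -0.12,"ax": 0,"ay": 0,"az": 0,"claw": 1},
  {"dx": 0,"dy": 0,"dz": -0.12,"ax": 0,"ay": 0,"az": 0,"claw": 1},
  {"dx": 0,"dy": 0,"dz": -0.1,"ax": 0,"ay": 0,"az": 0,"claw": 1},
  {"dx": 0,"dy": 0,"dz": -0.06,"ax": 0,"ay": 0,"az": 0,"claw": 1},
  {"dx": 0,"dy": 0,"dz": -0.04,"ax": 0,"ay": 0,"az": 0,"claw": 1},
  {"dx": 0,"dy": 0,"dz": 0,"ax": 0,"ay": 0,"az": 0,"claw": 1},
  {"dx": 0,"dy": 0,"dz": 0,"ax": 0,"ay": 0,"az": 0,"claw": 1},
])

```text
time_s: 14.0
tcp_pos: [0.4915, 0.0477, 0.1]
orientation: [-3.139, 0.123, -0.0]
wrist_force: [-3.3, 0.3, 4.5]
finger_gap: 0.0004
grasp_force: 2.2
```

Request:
move_arm([
  {"dx": 0,"dy": 0,"dz": -0.03,"ax": 0,"ay": 0,"az": 0,"claw": 1},
  {"dx": 0,"dy": 0,"dz": -0.03,"ax": 0,"ay": 0,"az": 0,"claw": 1},
  {"dx": 0,"dy": 0,"dz": -0.03,"ax": 0,"ay": 0,"az": 0,"claw": 1},
  {"dx": 0,"dy": 0,"dz": -0.03,"ax": 0,"ay": 0,"az": 0,"claw": 1},
  {"dx": 0,"dy": 0,"dz": -0.02,"ax": 0,"ay": 0,"az": 0,"claw": 1},
  {"dx": 0,"dy": 0,"dz": 0,"ax": 0,"ay": 0,"az": 0,"claw": 1},
  {"dx": 0,"dy": 0,"dz": 0,"ax": 0,"ay": 0,"az": 0,"claw": 1},
  {"dx": 0,"dy": 0,"dz": 0,"ax": 0,"ay": 0,"az": 0,"claw": 1},
])

```text
time_s: 14.67
tcp_pos: [0.4921, 0.0473, 0.0904]
orientation: [3.139, -0.123, 0.003]
wrist_force: [-2.5, -0.3, 6.5]
finger_gap: 0.0007
grasp_force: 2.7
```

Request:
move_arm([
  {"dx": 0,"dy": 0,"dz": -0.02,"ax": 0,"ay": 0,"az": 0,"claw": 1},
  {"dx": 0,"dy": 0,"dz": -0.015,"ax": 0,"ay": 0,"az": 0,"claw": 1},
  {"dx": 0,"dy": 0,"dz": 0,"ax": 0,"ay": 0,"az": 0,"claw": 1},
  {"dx": 0,"dy": 0,"dz": 0,"ax": 0,"ay": 0,"az": 0,"claw": 1},
  {"dx": 0,"dy": 0,"dz": 0,"ax": 0,"ay": 0,"az": 0,"claw": 1},
  {"dx": 0,"dy": 0,"dz": 0,"ax": 0,"ay": 0,"az": 0,"claw": 1},
  {"dx": 0,"dy": 0,"dz": 0,"ax": 0,"ay": 0,"az": 0,"claw": 1},
  {"dx": 0,"dy": 0,"dz": 0,"ax": 0,"ay": 0,"az": 0,"claw": 1},
])

```text
time_s: 15.33
tcp_pos: [0.4921, 0.0473, 0.0879]
orientation: [3.139, -0.123, 0.003]
wrist_force: [-3.4, -0.2, 6.2]
finger_gap: 0.0007
grasp_force: 3.0
```

```bash
python3 - <<'E'
from h import *
st();c=cap('side');t=cap('top');st()
a=cv2.resize(c['image'][90:230,210:350,::-1],None,fx=4,fy=4,interpolation=cv2.INTER_CUBIC)
cv2.imwrite('pics/c8.png',a)
E
```

```text
t 15.33 tcp [0.4921 0.0473 0.0879] ydir [-0.079 -0.997 -0.   ] z [ 0.002 -0.    -1.   ] F [-3.4 -0.2  6.2] gap 0.0007 grip 3.0
t 15.43 tcp [0.4921 0.0473 0.0879] ydir [-0.079 -0.997 -0.   ] z [ 0.002 -0.    -1.   ] F [-3.2  0.2  7.3] gap 0.0005 grip 3.0
```

View pics/c8.png

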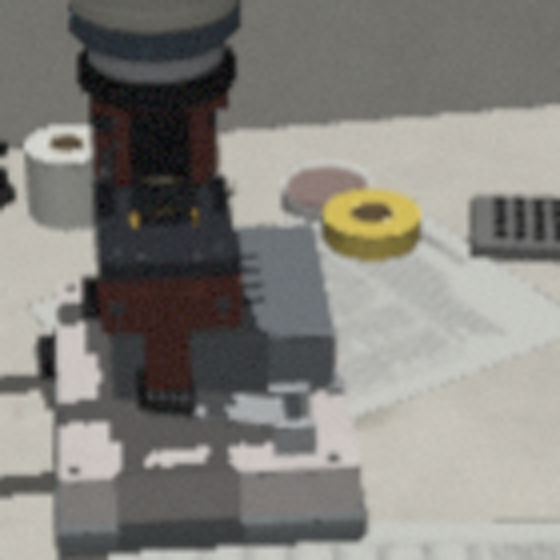

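The fingers press the pad at (167,395) near mid travel with about 7 N, and the hood is shut. Now I hold.

Request:
move_arm([
  {"dx": 0,"dy": 0,"dz": 0,"ax": 0,"ay": 0,"az": 0,"claw": 1},
  {"dx": 0,"dy": 0,"dz": 0,"ax": 0,"ay": 0,"az": 0,"claw": 1},
  {"dx": 0,"dy": 0,"dz": 0,"ax": 0,"ay": 0,"az": 0,"claw": 1},
  {"dx": 0,"dy": 0,"dz": 0,"ax": 0,"ay": 0,"az": 0,"claw": 1},
  {"dx": 0,"dy": 0,"dz": 0,"ax": 0,"ay": 0,"az": 0,"claw": 1},
  {"dx": 0,"dy": 0,"dz": 0,"ax": 0,"ay": 0,"az": 0,"claw": 1},
  {"dx": 0,"dy": 0,"dz": 0,"ax": 0,"ay": 0,"az": 0,"claw": 1},
  {"dx": 0,"dy": 0,"dz": 0,"ax": 0,"ay": 0,"az": 0,"claw": 1},
])

```text
time_s: 16.1
tcp_pos: [0.4921, 0.0473, 0.0879]
orientation: [3.139, -0.123, 0.003]
wrist_force: [-3.7, 1.6, 6.3]
finger_gap: 0.0007
grasp_force: 3.0
```

Request:
move_arm([
  {"dx": 0,"dy": 0,"dz": 0,"ax": 0,"ay": 0,"az": 0,"claw": 1},
  {"dx": 0,"dy": 0,"dz": 0,"ax": 0,"ay": 0,"az": 0,"claw": 1},
  {"dx": 0,"dy": 0,"dz": 0,"ax": 0,"ay": 0,"az": 0,"claw": 1},
  {"dx": 0,"dy": 0,"dz": 0,"ax": 0,"ay": 0,"az": 0,"claw": 1},
  {"dx": 0,"dy": 0,"dz": 0,"ax": 0,"ay": 0,"az": 0,"claw": 1},
  {"dx": 0,"dy": 0,"dz": 0,"ax": 0,"ay": 0,"az": 0,"claw": 1},
  {"dx": 0,"dy": 0,"dz": 0,"ax": 0,"ay": 0,"az": 0,"claw": 1},
  {"dx": 0,"dy": 0,"dz": 0,"ax": 0,"ay": 0,"az": 0,"claw": 1},
])

```text
time_s: 16.77
tcp_pos: [0.4921, 0.0473, 0.0879]
orientation: [3.139, -0.123, 0.003]
wrist_force: [-3.7, 0.0, 6.8]
finger_gap: 0.0007
grasp_force: 3.0
```

Request:
move_arm([
  {"dx": 0,"dy": 0,"dz": 0,"ax": 0,"ay": 0,"az": 0,"claw": 1},
  {"dx": 0,"dy": 0,"dz": 0,"ax": 0,"ay": 0,"az": 0,"claw": 1},
  {"dx": 0,"dy": 0,"dz": 0,"ax": 0,"ay": 0,"az": 0,"claw": 1},
  {"dx": 0,"dy": 0,"dz": 0,"ax": 0,"ay": 0,"az": 0,"claw": 1},
  {"dx": 0,"dy": 0,"dz": 0,"ax": 0,"ay": 0,"az": 0,"claw": 1},
  {"dx": 0,"dy": 0,"dz": 0,"ax": 0,"ay": 0,"az": 0,"claw": 1},
  {"dx": 0,"dy": 0,"dz": 0,"ax": 0,"ay": 0,"az": 0,"claw": 1},
  {"dx": 0,"dy": 0,"dz": 0,"ax": 0,"ay": 0,"az": 0,"claw": 1},
])

```text
time_s: 17.43
tcp_pos: [0.4921, 0.0473, 0.0879]
orientation: [3.139, -0.123, 0.003]
wrist_force: [-3.5, -0.4, 6.1]
finger_gap: 0.0003
grasp_force: 3.0
```

Request:
move_arm([
  {"dx": 0,"dy": 0,"dz": 0,"ax": 0,"ay": 0,"az": 0,"claw": 1},
  {"dx": 0,"dy": 0,"dz": 0,"ax": 0,"ay": 0,"az": 0,"claw": 1},
  {"dx": 0,"dy": 0,"dz": 0,"ax": 0,"ay": 0,"az": 0,"claw": 1},
  {"dx": 0,"dy": 0,"dz": 0,"ax": 0,"ay": 0,"az": 0,"claw": 1},
  {"dx": 0,"dy": 0,"dz": 0,"ax": 0,"ay": 0,"az": 0,"claw": 1},
  {"dx": 0,"dy": 0,"dz": 0,"ax": 0,"ay": 0,"az": 0,"claw": 1},
  {"dx": 0,"dy": 0,"dz": 0,"ax": 0,"ay": 0,"az": 0,"claw": 1},
  {"dx": 0,"dy": 0,"dz": 0,"ax": 0,"ay": 0,"az": 0,"claw": 1},
])

```text
time_s: 18.1
tcp_pos: [0.4921, 0.0473, 0.0879]
orientation: [3.139, -0.123, 0.003]
wrist_force: [-4.1, 0.9, 6.0]
finger_gap: 0.0006
grasp_force: 3.0
```

```bash
python3 - <<'E'
from h import *
st();print(robot.finish_job())
E
```

```text
t 18.10 tcp [0.4921 0.0473 0.0879] ydir [-0.079 -0.997 -0.   ] z [ 0.002 -0.    -1.   ] F [-4.1  0.9  6. ] gap 0.0006 grip 3.0
the job is handed in; nothing more can be done
None
```

I handed the job in at 18.1 s, with no verdict returned: the vial is in the well, the hood is shut, and the fingers are still holding the paddle at about mid travel with 6–7 N after more than 2.5 s.

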